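# Wipe the dried paint chips off the mixing slab

### The arm

A 6-joint arm with a two-finger parallel gripper is mounted at the origin on the work surface. World frame = base frame: x ahead of the robot, y to its left, z up, the work surface at z = 0. Lengths are in m, angles in rad, forces in N, time in s.
With the tool pointing down it reaches from about 0.225 to 0.725 m from the base axis. Payload 3.1 kg.
Tool frame: the origin (TCP) lies between the finger pads; the fingertips stand 14 mm ahead of it and the grasp point (between the pads) lies 5 mm behind it; z points along the fingers, y is the line along which they close (so a half turn about z gives the same grasp; the last joint's range is limited). The gripper opens to 85 mm and grips with 20 to 120 N. Pads are 22 mm wide; open, the fingers measure 114 mm over their backs; the gripper's body (76 mm by 85 mm) begins 54 mm behind the grasp point. The pads swing forward as they close: fully open they stand 13 mm farther back than shut.
Start: joints at [-1.334, 0.048, 0.099, 1.622, 0, 1.443], TCP at [0.187, -0.49, 0.245] pointing down, gripper open.
Joint ranges: [-2.91, 2.91], [-0.99, 1.94], [-1.21, 1.42], [-2.12, 2.29], [-1.49, 1.47], [-3.14, 3.14]. Speed limits (rad/s): [2.79, 2.79, 3.14, 3.14, 3.14, 3.14].

### API

Orientations are given as a unit quaternion [x, y, z, w].
In Python, from station import ctrl gives the robot as it stands.
- The arm moves only by the shell command python3 -m pendant 'ROWS' [FORCE]. ROWS is JSON, a list of rows, each a list of 5 numbers: the opening, from -1 (shut) to 1 (fully open), then the shift along the tool's x, y, z in m, then the turn about the tool's z in degrees. In form: [[fingers, x, y, z, spin], ...]. A call has 1 to 12 rows; each row shifts and turns the commanded pose from where the row before left it, along the tool's axes as they then stand; what a row does not reach is not made up. A row lasts 1/10 s, in which the tool goes at most 50 mm and 8.59 degrees, less where a joint would pass 70% of its speed; a pose out of reach is approached as far as the arm can. A call is refused whole if a number of a shift passes 0.05 or a number of a turn 8.59, either way. A call with a gripper value outside its range is refused whole. The fingers move at their own pace and stop on an object; FORCE is the grip in N (left out, the last holds). Time passes only in rows, so rows that do not move let the fingers close. It gives the time, the measured TCP pose, the force, the opening and the grip force at its end, in the units of the state.
- ctrl.sense(): the state, without advancing time (a new reading comes with each control period).
- ctrl.camera(name): name is "scene" or "top"; returns a dict with "image" (480x640x3 uint8, red, green, blue), "mtx" (3x3 intrinsics, pixels), "world_from_camera" (4x4, takes a point from camera to world coordinates). Camera axes: x right, y up, looking along -z (the intrinsics and any distortion apply to the point x, -y, -z); pixel columns grow to the right and rows downward; lengths in m; the calibration is good to about 2 mm. A picture is of the moment at which its call begins. There is no depth.
- ctrl.sign_off(): hands the job in; it is judged then, once.
The state is a dict: "time": time; "joints": joint angles; "dq": joint speeds; "effort": joint torques, N m; "position": TCP position; "ee_rot": TCP orientation; "contact_force": force on the tool from outside, world axes, zero at the start; "ft_torque": the same for the moment, N m; "width": finger opening in m; "grasp_force": force on a finger pad.
Only numpy, scipy, OpenCV 4.12 (cv2) and the standard library are available. Lean on these libraries where they do the work, as an engineer would, in place of code of your own. Each camera call takes 0.05 s, during which the arm holds its last target. There are 200 camera calls.

### The job

Clean the mixing slab: take the wooden scraper block, set it on the slab's top at the end beside the cork mat and, keeping it pressed so that its rubber strip visibly gives without bottoming out, wipe along the whole slab to the end over the metal tray, stroke after stroke, until every dried paint chip has dropped into the tray. Move the chips only with the block, never with the gripper, and disturb nothing else on the table. Finish by standing the block upright on the cork mat again and letting go.

Things in the scene. Friction and masses are not known exactly. Their poses are not given: they have to be found in the camera images.
- slab: mixing slab: a fixed grey palette box with a pale stone top 320 mm long (x), 200 mm wide (y), 12 mm thick; origin at table height under its centre, x along its length, z up. Steel rims 8 mm wide and 10 mm high run along both long sides (184 mm clear between); both short ends are open. The chips keep within 130 mm of the centre along x.
- slab_mid (a point): centre of the slab's upper face, 70 mm above the table. The face is NOT level: it slopes along the slab's x by up to 3.5 degrees (one end up to 10 mm higher, the other as much lower; firm under load; the slope differs each time and must be felt), level across y. This point's axes are the level ones of the slab.
- tray: catch tray of bare metal, open on top, fixed, 170 (x) x 220 (y) x 48 mm high, walls 4 mm, beyond one end of the slab (either end) with the slab's end reaching 11 mm over its inside; origin under its centre, x along the slab's x
- mat: cork mat, fixed, 130 (x) x 200 (y) x 4 mm, on the table beyond the slab's other end; origin at its centre on the table, x along the slab's x
- scraper: wooden scraper block, 0.25 kg, upright on the mat: a foot 120 mm long (y), 30 mm thick (x), up to 30 mm height, on a rubber strip 118 x 24 mm that forms its lowest 12 mm and springs into it (starts to give at 4.5 N, then 5 N per mm, bottoms out after 5 mm at 29 N); above, a grip bar 80 mm long (y), 20 mm thick (x), up to 75 mm height; origin at the centre of the unpressed strip's underside, z up
- chip1: flat brown-grey flake of dried paint, irregular, about 60 x 38 mm and 7 mm thick, 20 g, lying anywhere on the slab's top; origin at the centre of its underside, x along its length
- chip2: flat brown-grey flake of dried paint, irregular, about 60 x 38 mm and 7 mm thick, 20 g, lying anywhere on the slab's top; origin at the centre of its underside, x along its length
- chip3: flat brown-grey flake of dried paint, irregular, about 60 x 38 mm and 7 mm thick, 20 g, lying anywhere on the slab's top; origin at the centre of its underside, x along its length
- chip4: flat brown-grey flake of dried paint, irregular, about 60 x 38 mm and 7 mm thick, 20 g, lying anywhere on the slab's top; origin at the centre of its underside, x along its length
- bottle_tall: white bottle, 52 mm across, 130 mm tall, beside the slab; bystander, to be left alone; origin at the centre of its underside
- bottle_short: white bottle, 48 mm across, 100 mm tall, beside the slab; bystander, to be left alone; origin at the centre of its underside
- jar: glass jar with metal cap, 72 mm across, 75 mm tall; bystander, to be left alone; origin at the centre of its underside
- brush: paint brush 200 mm long lying on the table; bystander, to be left alone; origin at the centre of its underside
- cup: white cup, 72 mm across, 85 mm tall; bystander, to be left alone; origin at the centre of its underside
- tube: white paint tube about 115 mm long lying on the table; bystander, to be left alone; origin at the centre of its underside
There are look-alikes about, which are no part of the job. There is more than one size of the mat; the job needs the larger.

How it is judged:
By the outcome, as a careful person would: the job done as asked, in the order asked, and still so for the second after the job is handed in, with the robot touching nothing.
It also fails if it takes over 72 s, if anything falls off the work surface, if the arm or the gripper's body presses on something with over 40 N, if the wrist force passes 120 N, or if a joint passes its speed limit or range.

## Working session

There is one attempt and no reset: what is moved stays moved. The work goes in short steps, Python scripts to look and compute and a shell command to move; the robot and the scene stay as the last step left them, time stands still between calls to the robot, and variables do not carry over. Pictures are saved under pics/ and viewed, at most 10 in all, crops included, and the job is handed in when it is done.

```bash
mkdir -p pics; ls; cat > h.py <<'E'
import numpy as np, cv2
from station import ctrl
def shot(name,fn=None):
    c=ctrl.camera(name)
    np.savez('pics/%s.npz'%(fn or name),**{k:np.array(c[k]) for k in('image','mtx','world_from_camera')})
    cv2.imwrite('pics/%s.png'%(fn or name),cv2.cvtColor(c['image'],cv2.COLOR_RGB2BGR)); return c
def load(fn): return dict(np.load('pics/%s.npz'%fn))
def ray(c,u,v):
    d=np.linalg.inv(c['mtx'])@[u,v,1.]; d=d*[1,-1,-1]; T=c['world_from_camera']; return T[:3,3],T[:3,:3]@d
def plane(c,u,v,z):
    o,d=ray(c,u,v); return (o+d*(z-o[2])/d[2])[:3]
def px(c,P):
    T=c['world_from_camera']; p=T[:3,:3].T@(np.array(P,float)-T[:3,3]); q=c['mtx']@(p*[1,-1,-1]); return q[:2]/q[2]
E
python3 - <<'E'
from h import *
for n in('scene','top'):
    c=shot(n,n+'0'); print(c['mtx'],np.round(c['world_from_camera'],3), [k for k in c])
s=ctrl.sense(); print({k:np.round(v,3) for k,v in s.items()})
E
```

```text
pics
[[472.57431159   0.         318.24901453]
 [  0.         472.57431159 237.86925724]
 [  0.           0.           1.        ]] [[ 0.642 -0.553  0.53   1.02 ]
 [ 0.766  0.452 -0.457 -0.451]
 [ 0.013  0.7    0.714  0.733]
 [ 0.     0.     0.     1.   ]] ['image', 'mtx', 'world_from_camera']
[[501.95531549   0.         308.11825106]
 [  0.         501.95531549 246.12867926]
 [  0.           0.           1.        ]] [[ 0.022  0.992 -0.122  0.372]
 [-1.     0.023  0.006 -0.014]
 [ 0.009  0.122  0.993  1.129]
 [ 0.     0.     0.     1.   ]] ['image', 'mtx', 'world_from_camera']
{'time': np.float64(0.1), 'joints': array([-1.334,  0.049,  0.098,  1.622,  0.   ,  1.443]), 'dq': array([ 0.001, -0.001,  0.002,  0.   , -0.   ,  0.001]), 'effort': array([ 2.0000e-03, -3.3985e+01,  3.2094e+01,  1.6000e-02, -0.0000e+00,
       -0.0000e+00]), 'position': array([ 0.187, -0.49 ,  0.244]), 'ee_rot': array([ 0.983,  0.181, -0.   , -0.001]), 'contact_force': array([ 0.835, -0.312, -0.872]), 'ft_torque': array([-0.019, -0.002, -0.048]), 'grasp_force': np.float64(0.0), 'width': np.float64(0.085)}
```

View pics/top0.png

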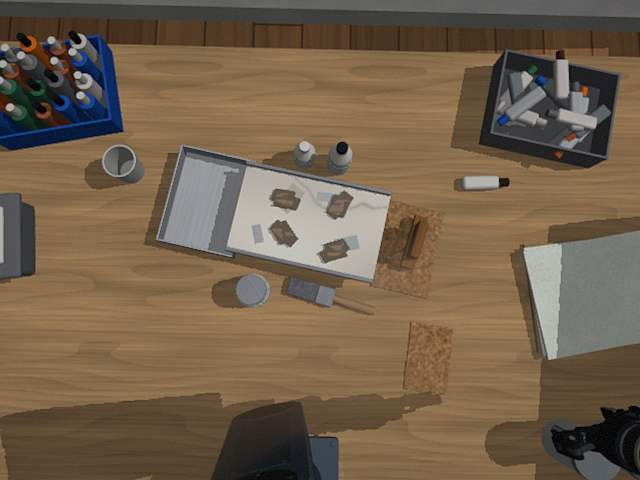

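View pics/scene0.png

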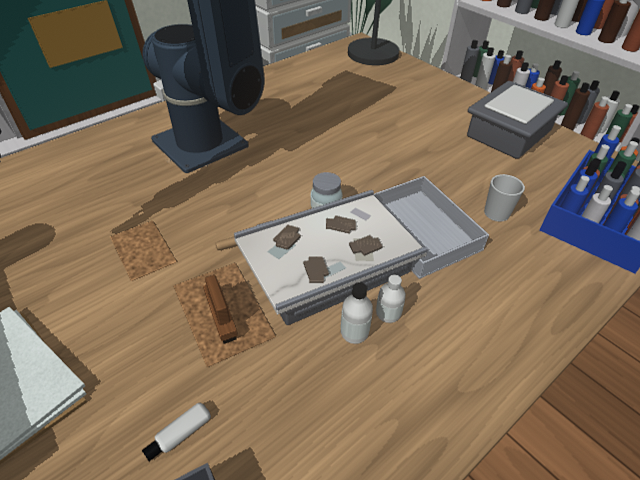

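The top view shows the tray at (195,200), the slab at (310,220), the larger mat at (410,247) with the scraper block at (413,240), and the four chips at (285,198), (340,205), (283,233) and (334,250).

Things that could be mistaken for what I want:
- **Mat:** the smaller mat at (428,357).
- **Block:** the tube at (485,183), the brush at (325,293) and the brown chips. The only upright wooden block is the one at (413,240), on the larger mat.

I'll measure these and check one close crop.

```bash
python3 - <<'E'
from h import *
c=load('top0'); im=c['image']; hsv=cv2.cvtColor(im,cv2.COLOR_RGB2HSV)
def rect(mask,z,roi):
    m=np.zeros_like(mask); x0,y0,x1,y1=roi; m[y0:y1,x0:x1]=mask[y0:y1,x0:x1]
    m=cv2.morphologyEx(m,cv2.MORPH_OPEN,np.ones((3,3)))
    cs,_=cv2.findContours(m,cv2.RETR_EXTERNAL,cv2.CHAIN_APPROX_NONE); k=max(cs,key=cv2.contourArea)
    P=np.array([plane(c,*p[0],z)[:2] for p in k],np.float32)*1000
    r=cv2.minAreaRect(P); print(np.round(r[0],1),np.round(r[1],1),round(r[2],1), 'px',np.round(cv2.minAreaRect(k)[0]))
pale=((hsv[...,1]<45)&(hsv[...,2]>185)).astype(np.uint8)
rect(pale,.07,(215,150,400,290))
print(hsv[280,410],hsv[225,385],hsv[357,428],hsv[240,408],hsv[238,414],hsv[270,455],hsv[215,418])
b=im[190:305,365:460]; cv2.imwrite('pics/crop.png',cv2.cvtColor(cv2.resize(b,None,fx=5,fy=5,interpolation=cv2.INTER_CUBIC),cv2.COLOR_RGB2BGR))
E
```

```text
[528.  -17.1] [330.5 139.4] 86.0 px [306. 234.]
[ 14 118 117] [ 14 160  97] [ 15 128 131] [ 13 140  69] [ 14 132  54] [ 17 108 144] [ 14 153 110]
```

View pics/crop.png

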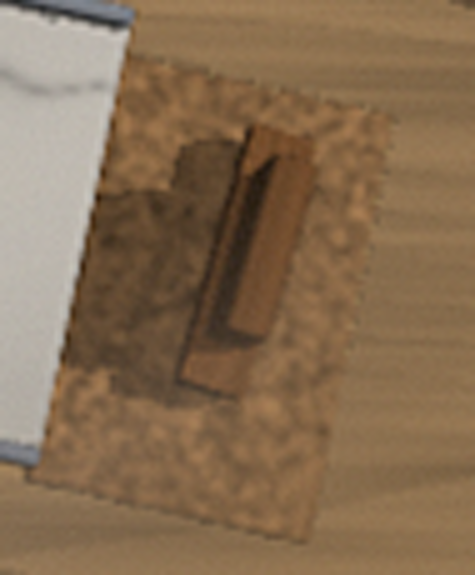

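The crop shows one wooden block upright on the larger mat. The bar top's corners are near image px (420.6,216.6), (428.2,219), (418.6,258.4) and (410.8,256), which fits the description. Next I'll refine the slab and mat edges.

```bash
python3 - <<'E'
from h import *
c=load('top0'); im=c['image']
f=lambda L,z:[np.round(plane(c,u,v,z)[:2]*1000,1) for u,v in L]
B=f([(420.6,216.6),(428.2,219),(418.6,258.4),(410.8,256)],.079); print('bar',B,np.mean(B,0),'L',np.linalg.norm(B[0]-B[3]),np.linalg.norm(B[1]-B[2]),'W',np.linalg.norm(B[0]-B[1]),np.linalg.norm(B[2]-B[3]))
d=(B[3]-B[0])+(B[2]-B[1]); print('bar long dir deg',np.degrees(np.arctan2(d[1],d[0])))
print('foot',f([(401,266.4),(412.6,269.6),(415,214.4)],.034))
M=f([(443.2,213),(426.2,298.6),(371,286)],.004); print('mat',M)
e=lambda a,b:(np.linalg.norm(b-a),np.degrees(np.arctan2(*(b-a)[::-1])))
print(e(M[0],M[1]),e(M[2],M[1]), 'matc',(M[0]+M[2])/2)
S=f([(391.2,195),(373,279)],.07); print('slabend',S,e(*S))
# rim edge lines (outer edges of near/far rims): fit via gradient along columns
g=cv2.cvtColor(im,cv2.COLOR_RGB2GRAY)
cr=im[135:300,150:400]; cv2.imwrite('pics/crop2.png',cv2.cvtColor(cv2.resize(cr,None,fx=3.2,fy=3.2,interpolation=cv2.INTER_CUBIC),cv2.COLOR_RGB2BGR))
E
```

```text
bar [array([ 569.4, -258.6]), array([ 564.6, -274.7]), array([ 480. , -253.9]), array([ 484.7, -237.4])] [ 524.675 -256.15 ] L 87.31282838163014 87.11945821686452 W 16.800297616411395 17.156339936011992
bar long dir deg 166.0673222053861
foot [array([ 466.1, -225.4]), array([ 459.7, -250.8]), array([ 582.6, -256.6])]
mat [array([ 593.1, -327.7]), array([ 397.9, -287.5]), array([ 423.2, -163.9])]
(np.float64(199.29646258777404), np.float64(168.36305324459406)) (np.float64(126.16279166220126), np.float64(-101.56822041905777)) matc [ 508.15 -245.8 ]
slabend [array([ 616.9, -197.4]), array([ 435. , -159.3])] (np.float64(185.8473029129021), np.float64(168.17009055671525))
```

View pics/crop2.png

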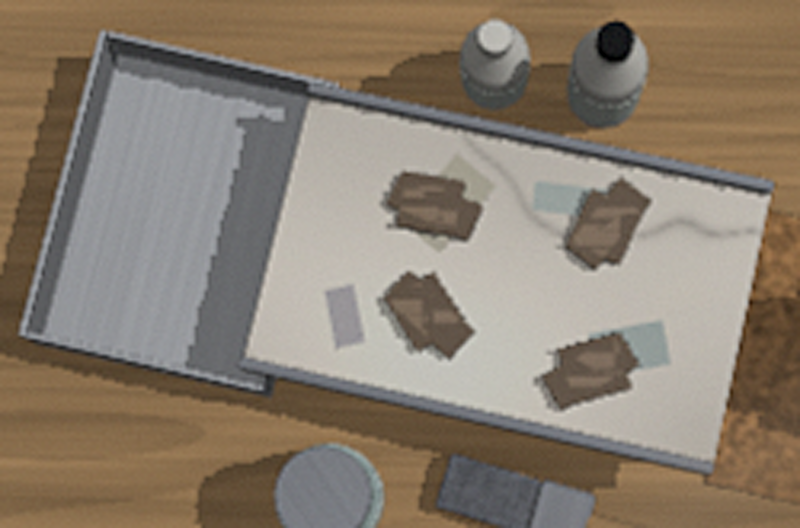

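```bash
python3 - <<'E'
from h import *
c=load('top0'); s=load('scene0')
S=[plane(c,u,v,.07)[:2]*1000 for u,v in[(245.9,165.3),(225.9,249.4),(373.4,279.7),(390.6,195.3)]]
e=lambda a,b:(round(np.linalg.norm(b-a),1),round(np.degrees(np.arctan2(*(b-a)[::-1])),1))
print(np.round(S,1),np.round(np.mean(S,0),1),[e(S[i],S[(i+1)%4]) for i in range(4)])
print('scene px of bar centre',px(s,(.522,-.256,.079)),'bar ends',px(s,(.561,-.266,.079)),px(s,(.483,-.246,.079)))
im=s['image'][255:355,165:285]; cv2.imwrite('pics/crop3.png',cv2.cvtColor(cv2.resize(im,None,fx=5,fy=5,interpolation=cv2.INTER_CUBIC),cv2.COLOR_RGB2BGR))
E
python3 -m pendant '[[1,0,0,0,-8.5],[1,0,0,0,-8.5],[1,0,0,0,-8.5],[1,0,0,0,-8.5],[1,0,0,0,-8.5],[1,0,0,0,-8.5],[1,0,0,0,-8.5],[1,0,0,0,-8.5],[1,0,0,0,-8.5],[1,0,0,0,-8.5],[1,0,0,0,-8.5],[1,0,0,0,-8.5]]' 60
python3 -m pendant '[[1,0,0,0,-8.5],[1,0,0,0,-8.5],[1,0,0,0,-8.5],[1,0,0,0,-8.5],[1,0,0,0,-8.5],[1,0,0,0,0]]'
```

```text
[[ 675.1  117.8]
 [ 490.8  153.4]
 [ 433.6 -160.1]
 [ 616.2 -196.1]] [553.9 -21.3] [(np.float64(187.6), np.float64(169.1)), (np.float64(318.7), np.float64(-100.3)), (np.float64(186.2), np.float64(-11.2)), (np.float64(319.4), np.float64(79.4))]
scene px of bar centre [215.24049443 291.96337166] bar ends [222.30327764 309.19315149] [208.59965271 275.76292526]
time: 1.3
position: [0.1872, -0.4901, 0.2446]
ee_rot: [0.475, 0.88, 0.001, -0.001]
contact_force: [-1.0, 0.0, -0.1]
width: 0.0853
grasp_force: 0.0
time: 1.9
position: [0.1872, -0.4901, 0.2446]
ee_rot: [0.127, 0.992, 0.001, -0.0]
contact_force: [0.8, -0.2, -0.2]
width: 0.0853
grasp_force: 0.0
```

View pics/crop3.png

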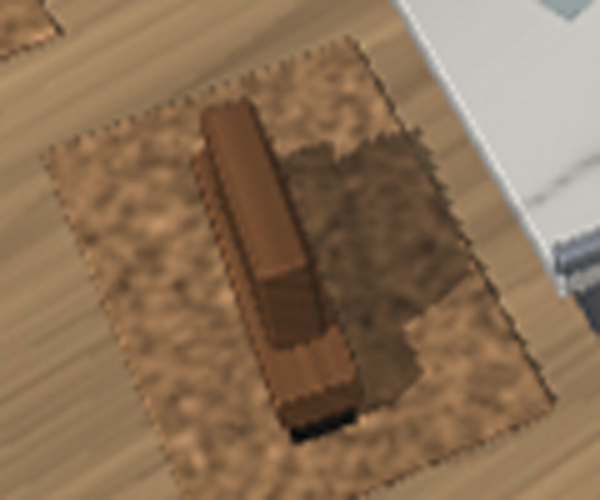

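The scene crop shows the bar top's centre at (215.5,292.6), against a predicted (215.2,292.0), so the block's position is confirmed at the given height.

```bash
python3 - <<'E'
from h import *
s=load('scene0')
a,b=[plane(s,u,v,.079)[:2]*1000 for u,v in[(221.2,309.5),(209.7,275.8)]]
print(a,b,(a+b)/2,np.linalg.norm(a-b),np.degrees(np.arctan2(*(b-a)[::-1])))
for n in [((202,110),(257,280)),((245,98),(305,265))]:
    p,q=[plane(s,u/5+165,v/5+255,.079)[:2]*1000 for u,v in n]; print(np.degrees(np.arctan2(*(p-q)[::-1])))
S=[plane(s,u,v,.08)[:2] for u,v in[(235,234),(276,310)]]; print(S)
E
python3 -m pendant '[[1,-0.0295,0.0345,0,0],[1,-0.0295,0.0345,0,0],[1,-0.0295,0.0345,0,0],[1,-0.0295,0.0345,0,0],[1,-0.0295,0.0345,0,0],[1,-0.0295,0.0345,0,0],[1,-0.0295,0.0345,0,0],[1,-0.0295,0.0345,0,0],[1,-0.0295,0.0345,0,0],[1,0,0,0,0]]'
```

```text
[ 560.36427778 -267.76359198] [ 484.3183831  -244.52794872] [ 522.34133044 -256.14577035] 79.5164964982303 163.00959177941834
162.67801751492908
163.34856372271173
[array([ 0.42467106, -0.15228095]), array([ 0.6202505 , -0.19769354])]
time: 2.9
position: [0.5259, -0.253, 0.2439]
ee_rot: [0.125, 0.992, 0.001, 0.0]
contact_force: [0.0, -0.9, 0.5]
width: 0.0853
grasp_force: 0.0
```

```bash
python3 -m pendant '[[1,0,0,0,1.3],[1,0.0028,-0.0039,0.03,0],[1,0,0,0.04,0],[1,0,0,0.04,0],[1,0,0,0.04,0],[1,0,0,0.02,0],[1,0,0,0.018,0],[1,0,0,0,0]]'
python3 -m pendant '[[-1,0,0,0,0],[-1,0,0,0,0],[-1,0,0,0,0],[-1,0,0,0,0],[-1,0,0,0,0],[-1,0,0,0,0],[-1,0,0,0,0],[-1,0,0,0,0],[-1,0,0,0,0],[-1,0,0,0,0]]' 90
```

```text
time: 3.7
position: [0.5149, -0.2595, 0.0537]
ee_rot: [0.141, 0.99, 0.001, -0.003]
contact_force: [-0.3, 0.6, 0.1]
width: 0.0851
grasp_force: 0.0
time: 4.7
position: [0.5194, -0.2602, 0.0581]
ee_rot: [0.138, 0.99, -0.0, 0.001]
contact_force: [0.4, 0.4, 5.5]
width: 0.019
grasp_force: 88.7
```

```bash
python3 -m pendant '[[-1,0,0,-0.02,0],[-1,0,0,-0.04,0],[-1,0,0,-0.04,0],[-1,0,0,-0.005,-4.8],[-1,0.0135,0.032,0,0],[-1,0.0135,0.032,0,0],[-1,0.0135,0.032,0,0],[-1,0,0,0,0],[-1,0,0,0,0],[-1,0,0,0,0]]'
python3 - <<'E'
from h import *
shot('top','top1'); c=shot('scene','scene1')
im=c['image'][130:350,170:450]; cv2.imwrite('pics/crop4.png',cv2.cvtColor(cv2.resize(im,None,fx=2.7,fy=2.7,interpolation=cv2.INTER_CUBIC),cv2.COLOR_RGB2BGR))
s=ctrl.sense(); print(s['position'],s['ee_rot'],s['contact_force'],s['ft_torque'],s['joints'])
E
```

```text
time: 5.7
position: [0.4971, -0.1583, 0.1612]
ee_rot: [0.097, 0.995, 0.0, -0.001]
contact_force: [0.2, -0.7, -1.7]
width: 0.0189
grasp_force: 88.7
[ 0.49735017 -0.15865924  0.16168839] [ 9.72613519e-02  9.95258769e-01  6.99435157e-06 -4.60402642e-04] [-0.66050776  0.41813871 -0.74605772] [ 0.02514368 -0.03162647  0.00316607] [-4.37136440e-01  3.85176015e-02 -7.65890047e-02  1.45656256e+00
 -2.93645290e-04 -2.42305584e-01]
```

View pics/crop4.png

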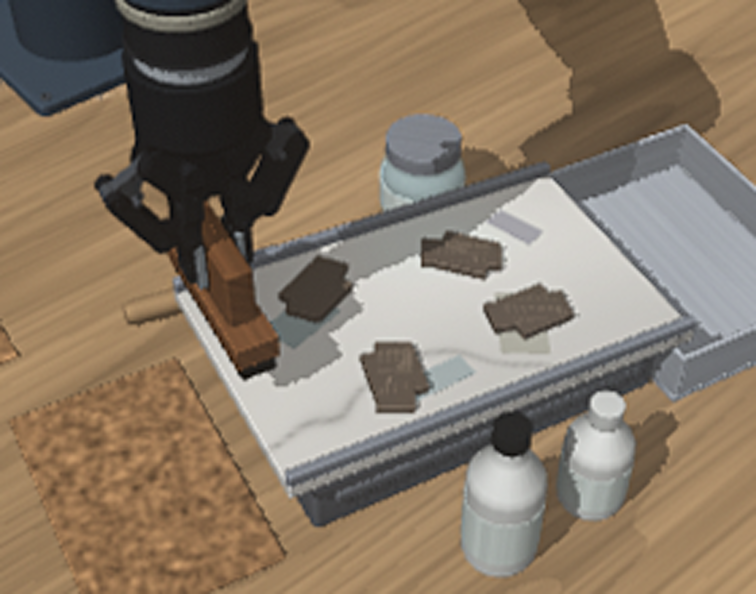

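The block is held upright at about crop (230,310), over the slab's mat end, and all four chips lie ahead of it on the slab. Next I'll feel for the slab face.

```bash
python3 -m pendant '[[-1,0,0,0.015,0],[-1,0,0,0.008,0],[-1,0,0,0.001,0],[-1,0,0,0,0]]'
python3 -m pendant '[[-1,0,0,0.002,0],[-1,0,0,0.002,0],[-1,0,0,0,0]]'
python3 -m pendant '[[-1,0,0,0.002,0],[-1,0,0,0.002,0],[-1,0,0,0,0]]'
```

```text
time: 6.2
position: [0.4968, -0.1578, 0.1371]
ee_rot: [0.097, 0.995, 0.0, -0.001]
contact_force: [0.3, -0.5, -2.0]
width: 0.0189
grasp_force: 88.6
time: 6.5
position: [0.4975, -0.1578, 0.1343]
ee_rot: [0.097, 0.995, -0.0, 0.0]
contact_force: [0.2, 0.9, -1.5]
width: 0.019
grasp_force: 88.6
time: 6.8
position: [0.4977, -0.158, 0.1312]
ee_rot: [0.097, 0.995, -0.0, 0.001]
contact_force: [-0.7, 0.8, 0.3]
width: 0.0189
grasp_force: 89.2
```

```bash
python3 -m pendant '[[-1,0,0,0.001,0],[-1,0,0,0,0]]'
python3 -m pendant '[[-1,0,0,0.001,0],[-1,0,0,0,0]]'
```

```text
time: 7.0
position: [0.4978, -0.158, 0.1306]
ee_rot: [0.097, 0.995, -0.0, 0.001]
contact_force: [-1.6, 1.1, 6.2]
width: 0.0187
grasp_force: 89.6
time: 7.2
position: [0.4978, -0.158, 0.1302]
ee_rot: [0.097, 0.995, -0.0, 0.001]
contact_force: [-2.3, 2.3, 7.2]
width: 0.0185
grasp_force: 89.9
```

```bash
python3 -m pendant '[[-1,0,0,0.001,0],[-1,0,0,0,0]]'
```

```text
time: 7.4
position: [0.4978, -0.158, 0.1298]
ee_rot: [0.097, 0.995, -0.0, 0.001]
contact_force: [-3.9, 2.5, 9.9]
width: 0.019
grasp_force: 90.3
```

```bash
python3 -m pendant '[[-1,0,0,0.001,0],[-1,0,0.004,0.0005,0],[-1,0,0.008,0.0004,0],[-1,0,0.008,0.0004,0],[-1,0,0.008,0.0004,0]]'
python3 -m pendant '[[-1,0,0.008,0.0004,0],[-1,0,0.008,0.0004,0],[-1,0,0.008,0.0004,0]]'
```

```text
time: 7.9
position: [0.5047, -0.1342, 0.1286]
ee_rot: [0.098, 0.995, -0.005, 0.003]
contact_force: [-1.0, -5.3, 9.8]
width: 0.0189
grasp_force: 90.1
time: 8.2
position: [0.5097, -0.1104, 0.1274]
ee_rot: [0.097, 0.995, -0.004, 0.003]
contact_force: [-1.0, -5.8, 11.2]
width: 0.0191
grasp_force: 90.2
```

```bash
python3 -m pendant '[[-1,0,0.008,0.0008,0],[-1,0,0.008,0.0008,0],[-1,0,0.008,0.0004,0],[-1,0,0.008,0.0004,0],[-1,0,0.008,0.0004,0]]'
python3 -m pendant '[[-1,0,0.008,0.0004,0],[-1,0,0.008,0.0004,0],[-1,0,0.008,0.0004,0],[-1,0,0.008,0.0004,0],[-1,0,0.008,0.0004,0]]'
```

```text
time: 8.7
position: [0.5178, -0.0714, 0.1253]
ee_rot: [0.098, 0.995, -0.005, 0.004]
contact_force: [-1.5, -4.9, 11.5]
width: 0.019
grasp_force: 90.3
time: 9.2
position: [0.5256, -0.032, 0.1234]
ee_rot: [0.098, 0.995, -0.005, 0.004]
contact_force: [-1.4, -6.3, 13.3]
width: 0.0192
grasp_force: 90.5
```

```bash
python3 -m pendant '[[-1,0,0.008,0.0004,0],[-1,0,0.008,0.0004,0],[-1,0,0.008,0.0004,0],[-1,0,0.008,0.0004,0],[-1,0,0.008,0.0004,0],[-1,0,0.008,0.0004,0],[-1,0,0.008,0.0004,0]]'
python3 -m pendant '[[-1,0,0.008,0.0004,0],[-1,0,0.008,0.0004,0],[-1,0,0.008,0.0004,0],[-1,0,0.008,0.0004,0],[-1,0,0.008,0.0004,0],[-1,0,0.008,0.0004,0],[-1,0,0.008,0.0004,0]]'
```

```text
time: 9.9
position: [0.5366, 0.0231, 0.1208]
ee_rot: [0.098, 0.995, -0.004, 0.005]
contact_force: [-1.6, -6.5, 14.8]
width: 0.019
grasp_force: 90.5
time: 10.6
position: [0.5475, 0.0781, 0.1182]
ee_rot: [0.098, 0.995, -0.004, 0.005]
contact_force: [-1.8, -7.5, 15.3]
width: 0.0186
grasp_force: 90.8
```

```bash
python3 -c "
from h import *
s=ctrl.sense(); c=shot('top','top2'); p=s['position']; print(p,s['contact_force'],s['ft_torque'],(p[0]-.5539)*.191+(p[1]+.0213)*.982)
im=c['image'][135:300,150:400]; cv2.imwrite('pics/crop5.png',cv2.cvtColor(cv2.resize(im,None,fx=3.2,fy=3.2,interpolation=cv2.INTER_CUBIC),cv2.COLOR_RGB2BGR))"
```

```text
[0.54748719 0.07811347 0.11821849] [-1.77357948 -7.49273308 15.307635  ] [-2.01558595  0.77758965  0.01422184] 0.09639917697975786
```

View pics/crop5.png

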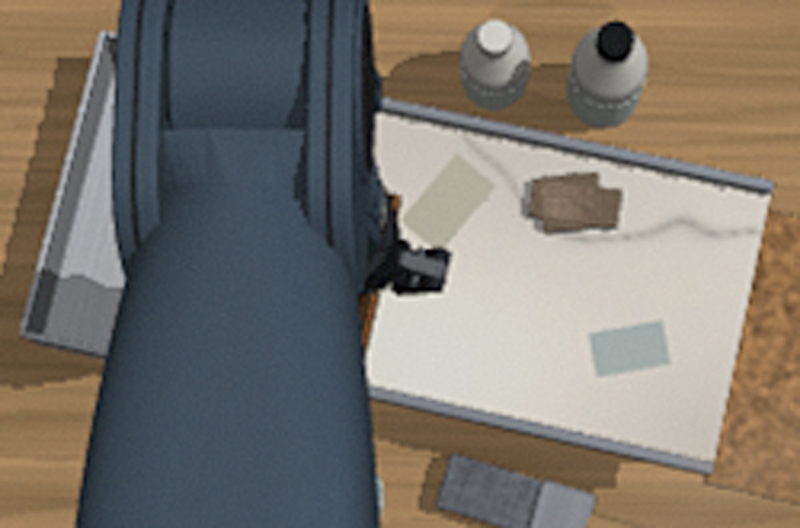

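One chip, at crop (572,203), turned out past the block's end and stays for the far lane. Only paint stains lie behind the block. I'll finish this stroke.

```bash
python3 -m pendant '[[-1,0,0.008,0.0003,0],[-1,0,0.008,0.0003,0],[-1,0,0.008,0.0003,0],[-1,0,0.008,0.0003,0],[-1,0,0.008,0.0003,0],[-1,0,0.008,0.0003,0],[-1,0,0.004,0,0],[-1,0,0,0,0]]'
```

```text
time: 11.45
position: [0.5575, 0.1305, 0.1162]
ee_rot: [0.097, 0.995, -0.002, 0.004]
contact_force: [-1.0, -4.5, 14.1]
width: 0.0189
grasp_force: 90.9
```

```bash
python3 -m pendant '[[-1,0,0,-0.02,0],[-1,0,0,-0.03,0],[-1,-0.0073,-0.042,0,0],[-1,-0.0073,-0.042,0,0],[-1,-0.0073,-0.042,0,0],[-1,-0.0073,-0.042,0,0],[-1,-0.0073,-0.042,0,0],[-1,-0.0073,-0.042,0,0],[-1,-0.0073,-0.042,0,0],[-1,0,0,0,0],[-1,0,0,0,0]]'
python3 -c "
from h import *
s=ctrl.sense(); c=shot('scene','scene3'); p=s['position']; print(p,s['contact_force'],s['ft_torque'],(p[0]-.5539)*.191+(p[1]+.0213)*.982)
im=c['image'][140:340,200:500]; cv2.imwrite('pics/crop6.png',cv2.cvtColor(cv2.resize(im,None,fx=2.6,fy=2.6,interpolation=cv2.INTER_CUBIC),cv2.COLOR_RGB2BGR))"
```

```text
time: 12.55
position: [0.5475, -0.1667, 0.1602]
ee_rot: [0.098, 0.995, 0.001, -0.001]
contact_force: [-0.2, 0.3, -1.9]
width: 0.0187
grasp_force: 88.9
[ 0.54750202 -0.16667152  0.1602439 ] [-0.20743187  0.34498333 -1.85448327] [ 0.04455162 -0.00773048  0.02655236] -0.14397684556461507
```

View pics/crop6.png

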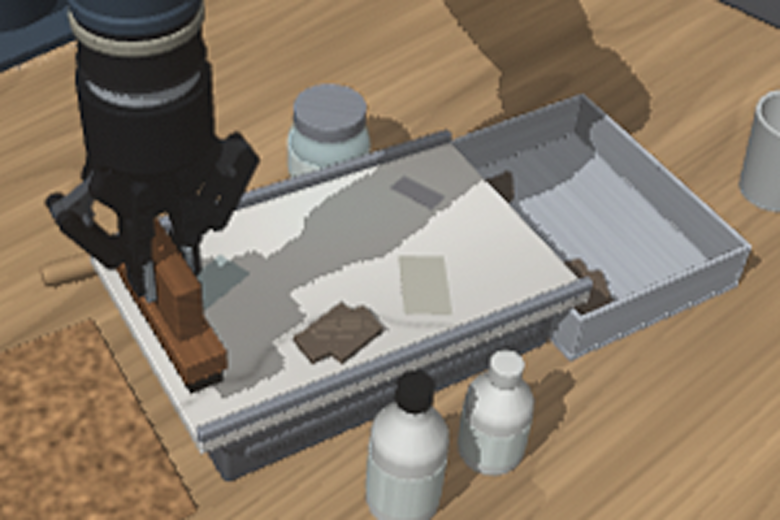

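The chips at crop (500,185) and (590,280) are in the tray. A third should be hidden below the slab's end. One chip, at (340,330), is left on the slab, so the next stroke goes along the far lane.

```bash
python3 -m pendant '[[-1,-0.0035,-0.001,0.015,0],[-1,0,0,0.01,0],[-1,0,0,0.004,0],[-1,0,0,0.003,0],[-1,0,0,0.002,0],[-1,0,0,0,0]]'
python3 -m pendant '[[-1,0,0,0.0015,0],[-1,0,0,0.0015,0],[-1,0,0,0,0]]'
```

```text
time: 13.2
position: [0.5505, -0.1658, 0.1296]
ee_rot: [0.096, 0.995, 0.0, -0.0]
contact_force: [-5.3, 3.4, 10.0]
width: 0.0189
grasp_force: 90.7
time: 13.5
position: [0.5505, -0.1658, 0.1285]
ee_rot: [0.096, 0.995, 0.0, 0.0]
contact_force: [-8.0, 4.4, 15.5]
width: 0.019
grasp_force: 91.4
```

```bash
python3 -m pendant '[[-1,0,0.004,0.0002,0],[-1,0,0.008,0.0004,0],[-1,0,0.008,0.0004,0],[-1,0,0.008,0.0004,0],[-1,0,0.008,0.0004,0],[-1,0,0.008,0.0004,0],[-1,0,0.008,0.0004,0]]'
python3 -m pendant '[[-1,0,0.008,0.0004,0],[-1,0,0.008,0.0004,0],[-1,0,0.008,0.0004,0],[-1,0,0.008,0.0004,0],[-1,0,0.008,0.0004,0],[-1,0,0.008,0.0004,0],[-1,0,0.008,0.0004,0]]'
```

```text
time: 14.2
position: [0.5637, -0.1197, 0.1269]
ee_rot: [0.097, 0.995, -0.005, 0.004]
contact_force: [-2.0, -5.5, 12.2]
width: 0.0188
grasp_force: 90.9
time: 14.9
position: [0.5747, -0.0645, 0.1243]
ee_rot: [0.097, 0.995, -0.005, 0.004]
contact_force: [-2.0, -6.3, 12.9]
width: 0.0189
grasp_force: 91.0
```

```bash
python3 -m pendant '[[-1,0,0.008,0.0004,0],[-1,0,0.008,0.0004,0],[-1,0,0.008,0.0004,0],[-1,0,0.008,0.0004,0],[-1,0,0.008,0.0004,0],[-1,0,0.008,0.0004,0],[-1,0,0.008,0.0004,0]]'
python3 -m pendant '[[-1,0,0.008,0.0004,0],[-1,0,0.008,0.0004,0],[-1,0,0.008,0.0004,0],[-1,0,0.008,0.0003,0],[-1,0,0.008,0.0003,0],[-1,0,0.008,0.0003,0],[-1,0,0.008,0.0003,0]]'
```

```text
time: 15.6
position: [0.5856, -0.0095, 0.1218]
ee_rot: [0.097, 0.995, -0.004, 0.005]
contact_force: [-1.6, -6.8, 14.6]
width: 0.019
grasp_force: 91.0
time: 16.3
position: [0.5963, 0.0458, 0.1193]
ee_rot: [0.097, 0.995, -0.004, 0.005]
contact_force: [-1.8, -6.5, 14.3]
width: 0.0188
grasp_force: 91.0
```

```bash
python3 -m pendant '[[-1,0,0.008,0.0003,0],[-1,0,0.008,0.0003,0],[-1,0,0.008,0.0003,0],[-1,0,0.008,0.0003,0],[-1,0,0.008,0.0003,0],[-1,0,0.008,0.0003,0],[-1,0,0.008,0.0003,0],[-1,0,0.008,0.0003,0],[-1,0,0.008,0.0003,0],[-1,0,0.004,0,0],[-1,0,0,0,0]]'
```

```text
time: 17.4
position: [0.6108, 0.1218, 0.1163]
ee_rot: [0.097, 0.995, -0.002, 0.004]
contact_force: [-0.7, -4.4, 13.1]
width: 0.0187
grasp_force: 91.2
```

```bash
python3 -m pendant '[[-1,0,0,-0.02,0],[-1,0,0,-0.03,0],[-1,0.0032,-0.043,0,0],[-1,0.0032,-0.043,0,0],[-1,0.0032,-0.043,0,0],[-1,0.0032,-0.043,0,0],[-1,0.0032,-0.043,0,0],[-1,0.0032,-0.043,0,0],[-1,0.0032,-0.043,0,0],[-1,0.0032,-0.043,0,0],[-1,0.0032,-0.043,0,0],[-1,0,0,0,0]]'
python3 -c "
from h import *
s=ctrl.sense(); c=shot('scene','scene4'); t=shot('top','top4'); p=s['position']; print(p,s['contact_force'])
a=cv2.resize(c['image'][140:340,180:500],None,fx=2.4,fy=2.4); b=t['image'][135:270,150:400]
b=cv2.resize(b,None,fx=.9,fy=.9); a[-b.shape[0]:,-b.shape[1]:]=b
cv2.imwrite('pics/crop7.png',cv2.cvtColor(a,cv2.COLOR_RGB2BGR))"
```

```text
time: 18.6
position: [0.5038, -0.2557, 0.1602]
ee_rot: [0.1, 0.995, -0.001, -0.0]
contact_force: [-1.1, 1.0, -1.9]
width: 0.0192
grasp_force: 89.2
[ 0.50379548 -0.25569888  0.16023463] [-1.07390488  0.98482712 -1.8826926 ]
```

View pics/crop7.png

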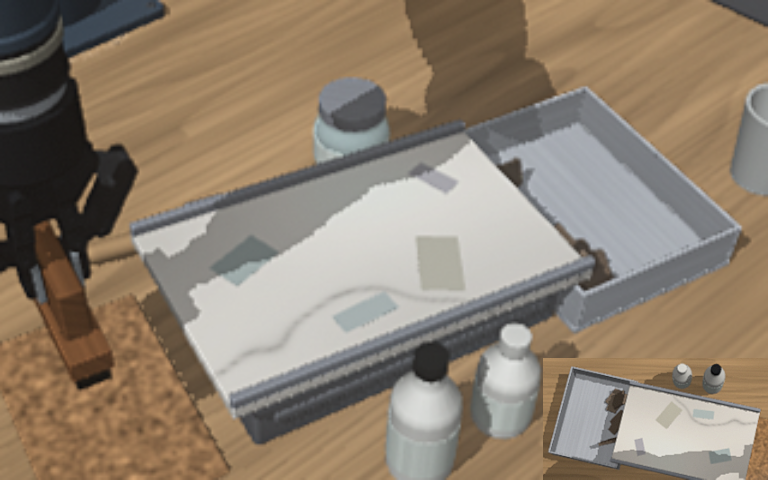

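```bash
python3 -c "
from h import *
c=load('scene4'); t=load('top4')
a=cv2.resize(c['image'][170:270,360:500],None,fx=5,fy=5,interpolation=cv2.INTER_CUBIC)[:, :]
b=cv2.resize(t['image'][145:262,195:252],None,fx=4.27,fy=4.27,interpolation=cv2.INTER_CUBIC)
a=cv2.resize(a,(545,390)); b=cv2.resize(b,(245,500)); o=np.zeros((500,800,3),np.uint8); o[:390,:545]=a; o[:,550:795]=b
cv2.imwrite('pics/crop8.png',cv2.cvtColor(o,cv2.COLOR_RGB2BGR))"
```

```text
(no output)
```

View pics/crop8.png

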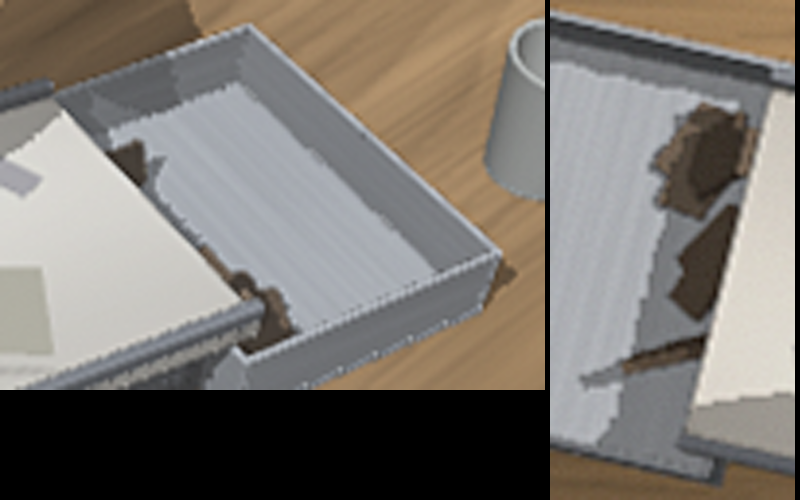

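The slab is bare. All four chips are in the tray: two overlapping at (705,155), one at (708,265) and one on edge at (660,355). Now I'll stand the block back on the mat.

```bash
python3 -m pendant '[[-1,-0.003,0.005,0,0],[-1,0,0,0.03,0],[-1,0,0,0.03,0],[-1,0,0,0.02,0],[-1,0,0,0.012,0],[-1,0,0,0.006,0],[-1,0,0,0,0],[-1,0,0,0,0]]'
python3 -m pendant '[[-1,0,0,0.002,0],[-1,0,0,0.001,0],[-1,0,0,0,0]]'
```

```text
time: 19.5
position: [0.5103, -0.2469, 0.0642]
ee_rot: [0.096, 0.995, -0.0, 0.001]
contact_force: [0.1, 0.2, -1.5]
width: 0.019
grasp_force: 89.4
time: 19.8
position: [0.5095, -0.2471, 0.0604]
ee_rot: [0.097, 0.995, -0.0, 0.0]
contact_force: [0.8, -0.3, -1.5]
width: 0.019
grasp_force: 89.4
```

```bash
python3 -m pendant '[[-1,0,0,0.001,0],[-1,0,0,0.001,0],[-1,0,0,0,0],[-1,0,0,0,0]]'
```

```text
time: 20.2
position: [0.5095, -0.2471, 0.0585]
ee_rot: [0.097, 0.995, -0.0, 0.0]
contact_force: [-0.5, -0.8, 2.3]
width: 0.0189
grasp_force: 89.7
```

```bash
python3 -m pendant '[[-1,0,0,0.001,0],[-1,0,0,0,0]]'
```

```text
time: 20.4
position: [0.5096, -0.2471, 0.058]
ee_rot: [0.097, 0.995, -0.0, 0.0]
contact_force: [-2.8, 0.4, 5.2]
width: 0.0192
grasp_force: 90.4
```

```bash
python3 -m pendant '[[-0.3,0,0,0,0],[0,0,0,0,0],[0.3,0,0,0,0],[0.6,0,0,0,0],[0.6,0,0,0,0],[0.6,0,0,0,0]]' 20
python3 -m pendant '[[0.6,0,0,-0.01,0],[0.6,0,0,-0.03,0],[0.6,0,0,-0.04,0],[0.6,0,0,-0.04,0],[0.6,0,0,-0.04,0],[0.6,0,-0.04,0,0],[0.6,0,-0.04,0,0],[0.6,0,-0.04,0,0],[0.6,0,-0.04,0,0],[0.6,0,0,0,0],[0.6,0,0,0,0]]'
python3 - <<'E'
from h import *
c=shot('top','top5'); s=shot('scene','scene5')
for k,z in((c,'top4'),(s,'scene4')):
    im=k['image']; h=cv2.cvtColor(im,cv2.COLOR_RGB2HSV)
    # predicted bar-top centre and patch colours there / foot / mat
    d=np.array([np.cos(np.radians(168.9)),np.sin(np.radians(168.9))]); p0=np.array([.5096,-.2471])-.0016*d
    for o in(-.055,-.035,0,.035,.055):
        q=p0+d*o; zz=.079 if abs(o)<.04 else .034; u,v=px(k,(*q,zz)); print(z,o,np.round([u,v]),im[int(round(v)),int(round(u))])
    n=np.array([d[1],-d[0]])
    for o in(-.03,.03): u,v=px(k,(*(p0+n*o),.004)); print(' side',o,im[int(round(v)),int(round(u))])
# bystanders unchanged: before/after difference outside the arm/slab
d=cv2.absdiff(load('scene0')['image'],s['image']).max(2)
for nm,(x,y) in dict(tall=(356,316),short=(392,300),jar=(326,190),cup=(504,197),tube=(178,432),brush=(224,244)).items(): print(nm,(d[y-15:y+15,x-15:x+15]>40).mean())
E
```

```text
time: 21.0
position: [0.5093, -0.2468, 0.0568]
ee_rot: [0.097, 0.995, 0.0, -0.0]
contact_force: [-0.5, -0.3, 0.2]
width: 0.0687
grasp_force: 0.0
time: 22.1
position: [0.4781, -0.4046, 0.2172]
ee_rot: [0.098, 0.995, 0.0, 0.0]
contact_force: [0.6, 0.2, 0.0]
width: 0.0683
grasp_force: 0.0
top4 -0.055 [416. 222.] [129  82  45]
top4 -0.035 [419. 228.] [123  81  51]
top4 0 [415. 244.] [119  81  51]
top4 0.035 [412. 260.] [103  77  58]
top4 0.055 [406. 271.] [108  81  58]
 side -0.03 [128  98  67]
 side 0.03 [92 71 46]
scene4 -0.055 [231. 324.] [129  85  55]
scene4 -0.035 [223. 300.] [111  75  48]
scene4 0 [216. 286.] [109  73  47]
scene4 0.035 [209. 272.] [69 47 31]
scene4 0.055 [209. 281.] [108  73  47]
 side -0.03 [122  90  63]
 side 0.03 [82 62 44]
tall 0.0
short 0.0
jar 0.45666666666666667
cup 0.0
tube 0.0
brush 0.03888888888888889
```

The block stands at its predicted place. The jar pixels differ, probably from shadow, so I'll check its outline in both views.

```bash
python3 - <<'E'
from h import *
t0,t5=load('top0')['image'],load('top5')['image']
for nm,(x,y) in dict(jar=(253,290),brush=(311,291),short=(304,152),tall=(340,155)).items():
    a,b=[cv2.cvtColor(t[y-25:y+25,x-25:x+25],cv2.COLOR_RGB2GRAY) for t in(t0,t5)]
    print(nm,(cv2.absdiff(a,b)>30).mean(),cv2.phaseCorrelate(np.float32(cv2.Canny(a,60,150)),np.float32(cv2.Canny(b,60,150))))
s0,s5=load('scene0')['image'],load('scene5')['image']
a,b=[cv2.cvtColor(t[165:220,300:352],cv2.COLOR_RGB2GRAY) for t in(s0,s5)]
print(cv2.phaseCorrelate(np.float32(cv2.Canny(a,60,150)),np.float32(cv2.Canny(b,60,150))))
E
```

```text
jar 0.3084 ((-1.4604670844444136, 0.6848812856702118), 0.5907109497070312)
brush 0.046 ((-0.4715379281784777, -0.2238884820005147), 0.47577314453125)
short 0.0 ((-0.0011582891722738964, -0.009439470524171156), 1.0093759279251098)
tall 0.0 ((-0.01124825694718723, -0.1607117954500481), 0.9020429725646972)
((0.13283313269722896, 0.39827003587888044), 0.3031394914344505)
```

```bash
python3 -c "
from station import ctrl
print(ctrl.sign_off())"
```

```text
the job is handed in; nothing more can be done
None
```

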